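# Try the leg caps on the slanted gauge pin

### The arm

A 6-joint arm with a two-finger parallel gripper is mounted at the origin on the work surface. World frame = base frame: x ahead of the robot, y to its left, z up, the work surface at z = 0. Lengths are in mm, angles in rad, forces in N, time in s.
With the tool pointing down it reaches from about 275 to 825 mm from the base axis. Payload 4.9 kg.
Tool frame: the origin (TCP) lies between the finger pads; the fingertips stand 19 mm ahead of it and the grasp point (between the pads) is the TCP; z points along the fingers, y is the line along which they close (so a half turn about z gives the same grasp; the last joint's range is limited). The gripper opens to 85 mm and grips with 20 to 120 N. Pads are 22 mm wide; open, the fingers measure 114 mm over their backs; the gripper's body (76 mm by 85 mm) begins 54 mm behind the grasp point. The pads swing forward as they close: fully open they stand 13 mm farther back than shut.
Start: joints at [1.07, 0.326, -0.193, 1.052, 0, 1.437], TCP at [197.242, 513.434, 250.281] pointing down, gripper open.
Joint ranges: [-2.65, 2.65], [-0.97, 1.79], [-1.3, 1.35], [-1.93, 2.1], [-1.47, 1.37], [-3.14, 3.14]. Speed limits (rad/s): [2.57, 2.57, 3.14, 3.14, 3.14, 3.14].

### API

Orientations are given as a unit quaternion [x, y, z, w].
In Python, from plant import r gives the robot as it stands.
- The arm moves only by the shell command python3 -m pendant 'ROWS' [OPENING]. ROWS is JSON, a list that holds one entry, the list of rows, each a list of 6 numbers: the shift along the tool's x, y, z as a fraction of full scale, then the turn, a rotation vector about the tool's x, y, z as a fraction of full scale. In form: [[[dx, dy, dz, rx, ry, rz], ...]]. A call has 1 to 10 rows; each row shifts and turns the commanded pose from where the row before left it, along the tool's axes as they then stand; what a row does not reach is not made up. Full scale, the value 1, is 0.25 m for a shift and 45 degrees for a turn. A row lasts 1/10 s, in which the tool goes at most 50 mm and 8.59 degrees, less where a joint would pass 70% of its speed; a pose out of reach is approached as far as the arm can. A call with a number of a shift or a turn outside -1 to 1 is refused whole. A call with a gripper value outside its range is refused whole. OPENING is the opening, from -1 (shut) to 1 (fully open), set as the call begins (- or left out, the last holds). The fingers move at their own pace and stop on an object; the grip force is fixed at half the most. Time passes only in rows, so rows that do not move let the fingers close. It gives the time, the measured TCP pose, the force, the opening and the grip force at its end, in the units of the state.
- r.read_state(): the state, without advancing time (a new reading comes with each control period).
- r.camera(name): name is "scene" or "top" or "wrist"; returns (picture, depth): 384x512x3 uint8, blue, green, red; 384x512 float32, mm along the optical axis (not along the pixel's ray), 0 where there is no reading.
- r.calibration(name): a dict with "camera_matrix" (3x3 intrinsics, pixels), "pose" (4x4, takes a point from camera to world coordinates); the wrist camera has in their place "hand_eye" (4x4, takes a point from camera to tool coordinates, whose origin is the TCP and whose axes are the flange's). Camera axes: x right, y up, looking along -z (the intrinsics and any distortion apply to the point x, -y, -z); pixel columns grow to the right and rows downward; lengths in mm; the calibration is good to about 2 mm. The wrist camera is an equidistant fisheye: a pixel r from the principal point sees the ray r / f radians off the axis. A picture is of the moment at which its call begins: read the wrist's pose just before it. calibration takes no time and is no camera call.
- r.sign_off(): hands the job in; it is judged then, once.
The state is a dict: "time_s": time; "joints": joint angles; "dq": joint speeds; "tau": joint torques, N m; "tool_pos": TCP position; "eef_rot": TCP orientation; "ft_force": force on the tool from outside, world axes, zero at the start; "ft_torque": the same for the moment, N m; "opening": finger opening in mm; "grasp_force": force on a finger pad.
Only numpy, scipy, OpenCV 4.12 (cv2) and the standard library are available. Lean on these libraries where they do the work, as an engineer would, in place of code of your own. Each camera call takes 0.05 s, during which the arm holds its last target. There are 200 camera calls.

### The job

One of the two identical blue leg caps of the pet ramp still has a long slug stuck up inside, so it will not slide right down onto the slanted gauge pin. Find out by trying, mouth first and without forcing: leave the cap that fits on the pin, fully home against the brass collar, and stand the other one upright, mouth down, on the floor of the mint-green crate. Leave the comb, dome, willow ring, scoop and jar where they are.

Things in the scene. Friction and masses are not known exactly. Their poses are not given: they have to be found in the camera images.
- cap_a: blue plastic leg cap, closed at the top, 34 mm wide, 66 mm high; stands on its open mouth. Mouth 21 mm wide (lip 4 mm thick), bore 25.6 mm wide, 61 mm deep. A loose slug is trapped in the bore, 12 mm long in one cap (pin goes fully in), 30 mm in the other (stops 14 mm short of the collar); which is which changes from run to run. Origin: centre of the mouth rim; z to the closed top.
- cap_b: the other cap, the same size and look as cap_a, outer width 34 mm, height 66 mm; one of the two holds the long slug, and nothing outside tells which. Origin: centre of the mouth rim; z to the closed top.
- gauge_pin: fixed steel gauge pin slanted 32 degrees from vertical, its tip leaning to the robot side. Diameter 18 mm, 45 mm long from the collar, with a round tip. Brass collar 38 mm wide, 6 mm thick. Origin: centre of the collar's upper face, where a home cap's rim rests, 75 mm above the board; z runs along the pin to its tip, y is level.
- gauge: grey gauge stand, fixed; foot 150 x 100 x 12 mm. Origin on the board under the foot; z up, the pin's tip leans to its -x.
- crate: mint-green plastic crate, fixed, open on top, 180 (x) x 210 (y) x 60 mm high, walls and floor 4 mm; its half flap stands open on the far (+x) rim, leaning 30 degrees outwards, top about 124 mm above the board. Origin: centre of its underside; inner floor at z = 4 mm.
- comb: stainless steel comb 160 x 34 x 5 mm lying flat, a bystander; origin at the middle of its back, on the board
- dome: terracotta-coloured ceramic hideaway dome, 100 mm wide, 72 mm high, a bystander; origin under its centre
- willow_ring: flat woven willow ring, about 104 mm over all, 14 mm high, a bystander; origin at its centre, on the board
- scoop: clear acrylic scoop, 170 mm long with handle, 60 mm wide, 35 mm high, a bystander; origin between handle and pan, on the board; pan towards its x
- treat_jar: amber glass jar, 70 mm wide, 100 mm high, a bystander; origin under its centre
Things that resemble listed ones, but are neither listed nor needed, are in the scene too. Leave any pink or turquoise look-alike of the cap_b alone.

How it is judged:
By the outcome, as a careful person would: the job done as asked, in the order asked, and still so for the second after the job is handed in, with the robot touching nothing.
It also fails if it takes over 61 s, if anything falls off the work surface, if the arm or the gripper's body presses on something with over 40 N, if the wrist force passes 120 N, or if a joint passes its speed limit or range.

## Working session

There is one attempt and no reset: what is moved stays moved. The work goes in short steps, Python scripts to look and compute and a shell command to move; the robot and the scene stay as the last step left them, time stands still between calls to the robot, and variables do not carry over. Pictures are saved under pics/ and viewed, at most 10 in all, crops included, and the job is handed in when it is done.

```bash
ls; mkdir -p pics; cat > look.py <<'E'
import sys,cv2,numpy as np
from plant import r
def snap(n,tag):
    s=r.read_state(); im,d=r.camera(n)
    cv2.imwrite(f'pics/{tag}.png',im); np.savez(f'pics/{tag}.npz',im=im,d=d,p=s['tool_pos'],q=s['eef_rot'])
    return s,im,d
E
python3 - <<'E'
from look import *
s,_,_=snap('scene','s0'); snap('top','t0')
print(s)
for n in('scene','top','wrist'): print(n,r.calibration(n))
E
```

```text
pics
{'time_s': 0.0, 'joints': array([ 1.06980126e+00,  3.26911781e-01, -1.93596986e-01,  1.05198977e+00,
       -2.98601785e-05,  1.43658454e+00]), 'dq': array([ 0.00290909, -0.00023812,  0.00078269,  0.00085494, -0.00060283,
       -0.00161576]), 'tau': array([ 8.71641423e-04, -4.43399262e+01,  2.62440616e+01,  1.56345702e-02,
       -5.43609735e-05,  1.32470195e-06]), 'tool_pos': array([196.97412932, 512.92786025, 249.51430802]), 'eef_rot': array([ 1.82365299e-01,  9.83230478e-01, -8.13199037e-04, -2.51608242e-04]), 'ft_force': array([0.47602232, 0.62012199, 0.23948808]), 'ft_torque': array([-0.01875602,  0.05207515, -0.00642923]), 'grasp_force': 0.0, 'opening': 85.03479479042906}
scene {'camera_matrix': array([[435.64382808,   0.        , 252.88991338],
       [  0.        , 435.64382808, 194.90155408],
       [  0.        ,   0.        ,   1.        ]]), 'pose': array([[ 4.75412216e-01, -6.25328222e-01,  6.18827795e-01,
         1.25557851e+03],
       [ 8.79742959e-01,  3.42678439e-01, -3.29581271e-01,
        -2.66741200e+02],
       [-5.96247253e-03,  7.01096357e-01,  7.13041
[... 481 characters left out ...]
   [-1.85826363e-03,  1.05894132e-01,  9.94375673e-01,
         1.45221184e+03],
       [ 0.00000000e+00,  0.00000000e+00,  0.00000000e+00,
         1.00000000e+00]])}
wrist {'camera_matrix': array([[297.31863964,   0.        , 252.36755083],
       [  0.        , 297.31863964, 190.74374289],
       [  0.        ,   0.        ,   1.        ]]), 'hand_eye': array([[ 2.76337162e-04,  9.60173945e-01,  2.79402789e-01,
         7.17320068e+01],
       [ 9.99999928e-01, -1.92739408e-04, -3.26674566e-04,
        -6.45322597e-02],
       [-2.59812479e-04,  2.79402859e-01, -9.60173930e-01,
        -1.24586107e+02],
       [ 0.00000000e+00,  0.00000000e+00,  0.00000000e+00,
         1.00000000e+00]])}
```

```bash
python3 -c "
import cv2
for n in('s0','t0'):
    cv2.imwrite(f'pics/{n}v.png',cv2.resize(cv2.imread(f'pics/{n}.png'),(800,600),interpolation=cv2.INTER_CUBIC))"
```

```text
(no output)
```

View pics/s0v.png

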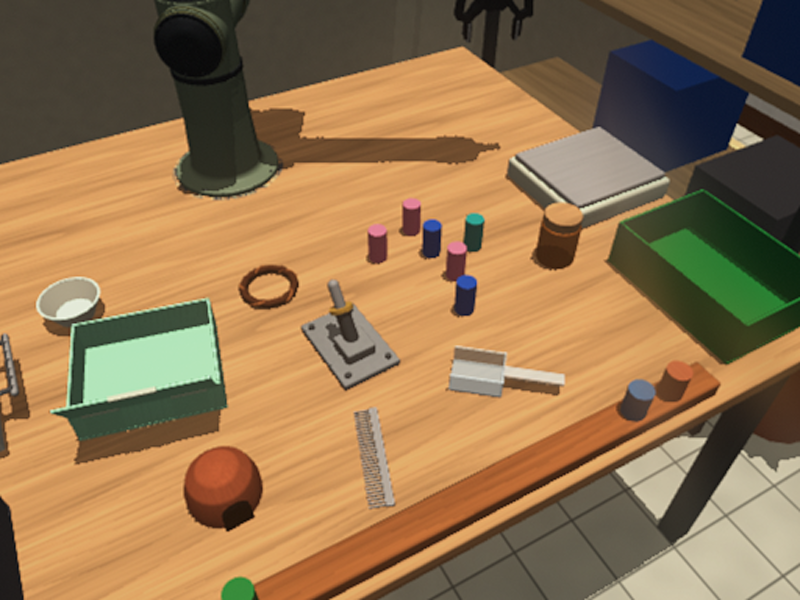

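View pics/t0v.png

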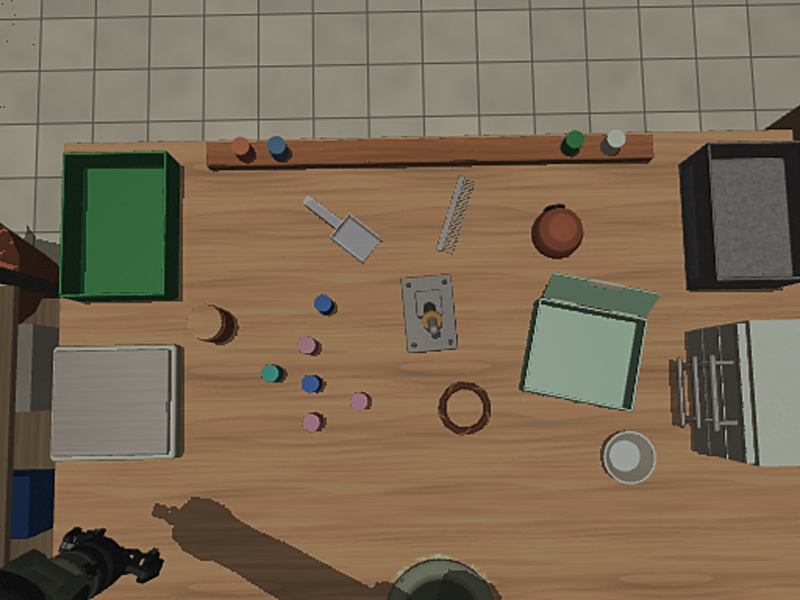

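The two images show the blue caps (800-px top view) at (324,304) and (311,383). Pink look-alikes are at (307,345), (360,401) and (312,422), a turquoise one at (272,373), and a slate-blue knob on the rail at (277,148). Only the two saturated-blue ones fit. The gauge collar is at (431,318) and the pin tip at (434,332), leaning towards the robot. The crate is at (585,355), with its flap on the far side.

```bash
cat > geo.py <<'E'
import numpy as np,cv2
from plant import r
from scipy.spatial.transform import Rotation as R
def load(tag): 
    f=np.load(f'pics/{tag}.npz'); return f['im'],f['d'],f['p'],f['q']
def rays(cam,uv,p=None,q=None):
    """origin, unit dirs (world) ; uv Nx2"""
    c=r.calibration(cam); K=c['camera_matrix']; uv=np.atleast_2d(uv).astype(float)
    x=(uv-K[:2,2])/[K[0,0],K[1,1]]
    if cam=='wrist':
        th=np.linalg.norm(x,axis=1,keepdims=True); s=np.where(th>1e-9,np.sin(th)/np.maximum(th,1e-9),1)
        d=np.c_[x[:,:1]*s,-x[:,1:]*s,-np.cos(th)]
        T=np.eye(4);T[:3,:3]=R.from_quat(q).as_matrix();T[:3,3]=p
        T=T@c['hand_eye']
    else:
        d=np.c_[x[:,0],-x[:,1],-np.ones(len(x))]; T=c['pose']
    return T[:3,3],d@T[:3,:3].T   # for top/scene & wrist: scale so camera-z part known
def pts(cam,uv,dep,p=None,q=None):
    o,d=rays(cam,uv,p,q)
    if cam=='wrist':
        c=r.calibration(cam); K=c['camera_matrix']
        th=np.linalg.norm((np.atleast_2d(uv)-K[:2,2])/K[0,0],axis=1); d=d/np.cos(th)[:,None]
    return o+d*np.asarray(dep).reshape(-1,1)
def tri(*od):
    A=0;b=0
    for o,d in od:
        d=d.ravel()/np.linalg.norm(d);M=np.eye(3)-np.outer(d,d);A=A+M;b=b+M@o
    X=np.linalg.solve(A,b)
    return X,[np.linalg.norm((np.eye(3)-np.outer(d.ravel(),d.ravel())/(d.ravel()@d.ravel()))@(X-o)) for o,d in od]
def cloud(cam,im,d,p=None,q=None):
    v,u=np.mgrid[:384,:512]; uv=np.c_[u.ravel(),v.ravel()]
    return pts(cam,uv,d.ravel(),p,q).reshape(384,512,3)
E
python3 - <<'E'
from geo import *
for cam,t in(('top','t0'),('scene','s0')):
    im,d,_,_=load(t); P=cloud(cam,im,d); h=cv2.cvtColor(im,cv2.COLOR_BGR2HSV)
    for nm,lo,hi in(('blue',(108,150,40),(128,255,255)),('pink',(155,60,60),(178,255,255)),('turq',(80,100,40),(98,255,255)),('gold',(12,100,80),(24,255,255))):
        m=cv2.inRange(h,lo,hi)&((P[...,2]>30)&(d>0)&(P[...,0]>150)&(P[...,0]<850)).astype(np.uint8)*255
        n,l,st,c=cv2.connectedComponentsWithStats(m)
        for i in range(1,n):
            if st[i,4]<8: continue
            Q=P[l==i]; zt=np.percentile(Q[:,2],95); T=Q[Q[:,2]>zt-5]
            print(cam,nm,st[i,4],c[i].round(1),'ztop',zt.round(1),'ctr',(T.min(0)/2+T.max(0)/2).round(1),T.mean(0).round(1))
    # crate rim, pin region
    if cam=='top':
        m=(P[...,2]>52)&(P[...,2]<66)&(P[...,1]<0)&(P[...,1]>-420)&(P[...,0]>300)&(P[...,0]<650)
        m[:, :330]=0
        print('rim',cv2.minAreaRect(P[m][:,:2].astype(np.float32)))
        Q=P[235*0+165:235,250:300].reshape(-1,3); k=(Q[:,2]>60)&(Q[:,2]<130); print(np.c_[Q[k]].round(0)[:60].tolist())
        f=P[170:230,250:300].reshape(-1,3); k=(f[:,2]>8)&(f[:,2]<16); print('foot',cv2.minAreaRect(f[k][:,:2].astype(np.float32)))
E
```

```text
top blue 67 [206.4 193.6] ztop 71.7 ctr [600.3 211.9  70.7] [604.  214.2  69.2]
top blue 55 [197.7 245.6] ztop 70.4 ctr [447.9 238.7  68.6] [448.1 239.3  67.7]
top pink 94 [196.1 220.6] ztop 70.6 ctr [522.  244.   69.7] [521.5 243.6  67.9]
top pink 87 [229.7 256.2] ztop 69.5 ctr [415.2 144.8  68.9] [413.9 145.6  67.2]
top pink 94 [198.9 270. ] ztop 70.0 ctr [376.3 236.3  69.1] [376.4 237.4  67.7]
top turq 96 [172.9 238.5] ztop 70.4 ctr [470.1 314.1  68.5] [470.8 314.1  67.9]
top gold 406 [130.8 205.7] ztop 104.9 ctr [567.8 429.9 103.8] [568.3 431.  102.3]
top gold 75 [275.6 203.2] ztop 86.2 ctr [570.5   7.2  84.5] [573.2   5.6  83.8]
rim ((498.22161865234375, -288.47064208984375), (212.14561462402344, 189.01145935058594), 77.63640594482422)
[[588.0, 10.0, 61.0], [585.0, 10.0, 62.0], [584.0, 8.0, 70.0], [584.0, 5.0, 67.0], [584.0, 1.0, 62.0], [585.0, -2.0, 61.0], [582.0, 17.0, 63.0], [580.0, 14.0, 77.0], [580.0, 11.0, 81.0], [579.0, 9.0, 86.0], [579.0, 6.0, 88.0], [580.0, 2.0, 78.0], [579.0, -0.0, 88.0], [580.0, -3.0, 82.0], [577.0, 17.0, 82.0], [577.0, 14.0, 82.0], [577.0, 12.0, 83.0
[... 1805 characters left out ...]
 ctr [567.7 428.3 101.4] [568.8 427.6 100.9]
scene gold 8 [257.  135.5] ztop 57.9 ctr [368.6 220.8  57.1] [368.6 220.8  57.1]
scene gold 11 [297. 145.] ztop 61.0 ctr [460.5 299.   60.5] [460.4 299.   59.8]
scene gold 23 [393.5 149.5] ztop 90.2 ctr [622.7 508.5  88.6] [623.  508.7  89.3]
scene gold 11 [270. 150.] ztop 61.8 ctr [443.2 221.1  61.8] [443.2 221.1  61.8]
scene gold 8 [209.9 184.5] ztop 110.5 ctr [543.   -4.8 109.2] [542.9  -4.8 108.2]
scene gold 8 [291.  185.5] ztop 52.3 ctr [590.6 198.6  50.2] [590.8 198.6  50.5]
scene gold 78 [217.9 197.4] ztop 85.4 ctr [569.9   4.5  84. ] [575.6   3.7  83. ]
scene gold 14 [128.4 290.1] ztop 63.0 ctr [ 706.6 -260.5   61.2] [ 706.2 -260.7   61.1]
```

```bash
python3 -m pendant '[[[-0.162,-0.105,0,0,0,0],[-0.162,-0.105,0,0,0,0],[-0.162,-0.105,0,0,0,0],[-0.162,-0.105,0,0,0,0],[-0.162,-0.105,0,0,0,0],[-0.162,-0.105,0,0,0,0],[-0.162,-0.105,0,0,0,0],[-0.162,-0.105,0,0,0,0],[-0.162,-0.105,0,0,0,0],[-0.162,-0.105,0,0,0,0]]]'
python3 -m pendant '[[[-0.162,-0.105,0,0,0,0],[-0.162,-0.105,0,0,0,0],[-0.162,-0.105,0,0,0,0],[0,0,0,0,0,0],[0,0,0,0,0,0],[0,0,0,0,0,0]]]'
python3 -c "
from look import *
s,im,d=snap('wrist','w1'); print(s['tool_pos'],s['eef_rot'])
cv2.imwrite('pics/w1v.png',cv2.resize(im,(800,600),interpolation=cv2.INTER_CUBIC))"
```

```text
time_s: 1.1
tool_pos: [481.8, 121.3, 250.1]
eef_rot: [0.182, 0.983, 0.0, -0.0]
ft_force: [0.4, 0.5, -0.1]
opening: 85.4
grasp_force: 0.0
time_s: 1.7
tool_pos: [565.4, 6.8, 249.8]
eef_rot: [0.182, 0.983, 0.0, -0.001]
ft_force: [-0.3, -0.1, 0.6]
opening: 85.6
grasp_force: 0.0
[565.42154834   6.75831723 249.83085413] [ 1.82097375e-01  9.83280165e-01  1.09425578e-04 -8.06791575e-04]
```

View pics/w1v.png

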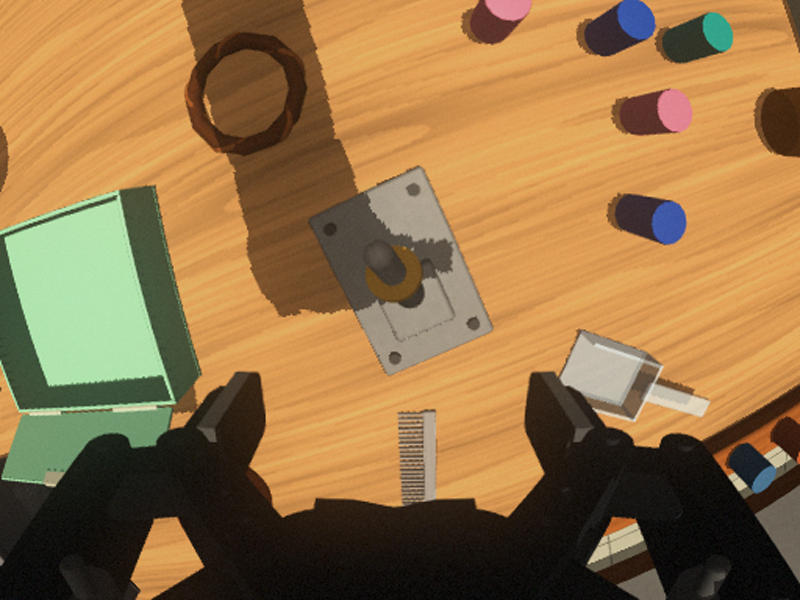

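The wrist view shows the foot corners at about (309,218), (422,167), (493,325) and (388,375). The collar is at (393,274), the pin tip at (381,254), and the blue caps at (668,222) and (635,18).

```bash
cat > gfit.py <<'E'
from geo import *
import sys
from scipy.optimize import least_squares
def gauge(tag):
    im,d,p,q=load(tag); P=cloud('wrist',im,d,p,q); h=cv2.cvtColor(im,cv2.COLOR_BGR2HSV)
    ok=(d>0)&(np.abs(P[...,0]-575)<110)&(np.abs(P[...,1]-0)<110)
    f=P[ok&(P[...,2]>7)&(P[...,2]<17)]
    wood=P[ok&(P[...,2]<4)]; print('n foot',len(f),'board z',np.median(wood[:,2]),'foot z',np.median(f[:,2]))
    rc=cv2.minAreaRect(f[:,:2].astype(np.float32)); print('foot rect',rc)
    Q=P[ok&(P[...,2]>66)&(P[...,2]<135)&(np.abs(P[...,0]-565)<50)&(np.abs(P[...,1]-5)<40)]
    def res(v,full=False):
        c=v[:3];yaw,t=v[3],v[4]
        a=np.array([-np.sin(t)*np.cos(yaw),-np.sin(t)*np.sin(yaw),np.cos(t)])
        w=Q-c; z=w@a; rad=np.linalg.norm(w-np.outer(z,a),axis=1)
        # sdf of pin capsule (r9, z to 45 rounded) and collar cylinder (r19, z -6..0)
        zc=np.clip(z,-6,36); pin=np.hypot(rad,z-zc)-9
        dr=rad-19; dz=np.maximum(z,-6-z)
        col=np.where((dr<0)&(dz<0),np.maximum(dr,dz),np.hypot(np.maximum(dr,0),np.maximum(dz,0)))
        e=np.minimum(np.abs(pin),np.abs(col))
        return np.where(e>8,8,e)
    s=least_squares(res,[571,5,75,0,np.deg2rad(32)],loss='soft_l1',f_scale=1.5,x_scale=[1,1,1,.02,.02],diff_step=1e-4)
    print('n',len(Q),'pin c',s.x[:3].round(2),'yaw,tilt deg',np.rad2deg(s.x[3:]).round(2),'med res',np.median(res(s.x)).round(2))
    s=least_squares(lambda v:np.r_[res(v),(v[2]-75)*10,(v[4]-np.deg2rad(32))*3000],s.x,loss='soft_l1',f_scale=1.5,x_scale=[1,1,1,.02,.02],diff_step=1e-4)
    print('constrained',s.x[:3].round(2),np.rad2deg(s.x[3:]).round(2),np.median(res(s.x)).round(2))
def caps(tag):
    im,d,p,q=load(tag); P=cloud('wrist',im,d,p,q); h=cv2.cvtColor(im,cv2.COLOR_BGR2HSV)
    m=cv2.inRange(h,(105,120,110),(128,255,255))&((P[...,2]>40)&(P[...,2]<80)).astype(np.uint8)*255
    n,l,st,c=cv2.connectedComponentsWithStats(m)
    for i in range(1,n):
        if st[i,4]<80: continue
        z=np.median(P[l==i][:,2]); e=cv2.fitEllipse(np.argwhere(l==i)[:,::-1].astype(np.float32).reshape(-1,1,2)) if 0 else None
        o,dd=rays('wrist',c[i],p,q); X=o+dd[0]*(66-o[2])/dd[0,2]
        print('cap',st[i,4],c[i].round(1),'z',z.round(1),'depth xy',P[l==i].mean(0).round(1),'ray@66',X.round(1))
if __name__=='__main__':
    for t in sys.argv[1:]:
        gauge(t); caps(t)
E
python3 gfit.py w1
python3 - <<'E'
from geo import *
im,d,p,q=load('w1')
uv=np.array([(309,218),(422,167),(493,325),(388,375)])*.64
o,dd=rays('wrist',uv,p,q); X=o+dd*((12-o[2])/dd[:,2])[:,None]; print(X.round(1).tolist(),X.mean(0))
uv=np.array([(393,277),(381,252)])*.64
E
```

```text
n foot 6472 board z 1.0025450645029537 foot z 12.93984359018728
foot rect ((581.4113159179688, 7.640159606933594), (150.2063446044922, 100.44082641601562), 4.121425628662109)
n 1172 pin c [561.88   6.8   75.99] yaw,tilt deg [ 4.02 32.16] med res 0.28
constrained [561.81   6.8   75.94] [ 4.02 32.  ] 0.27
cap 467 [406.6  11.9] z 67.0 depth xy [447.8 238.3  67.1] ray@66 [447.6 238.9  66. ]
cap 458 [427.6 142.1] z 67.1 depth xy [599.8 213.5  67.1] ray@66 [600.1 214.   66. ]
[[511.0, -44.5, 12.0], [506.0, 52.4, 12.0], [648.2, 63.8, 12.0], [659.1, -34.9, 12.0]] [581.06941053   9.20465895  12.        ]
```

```bash
python3 -m pendant '[[[0.0335,0.1645,0.088,0,0,0],[0.0335,0.1645,0.088,0,0,0],[0.0335,0.1645,0.088,0,0,0],[0.0335,0.1645,0.088,0,0,0],[0.0335,0.1645,0.088,0,0,0],[0,0,0,0,0,0],[0,0,0,0,0,0],[0,0,0,0,0,0]]]'
python3 -c "
from look import *
s,im,d=snap('wrist','w2'); print(s['tool_pos'],s['eef_rot'])
cv2.imwrite('pics/w2v.png',cv2.resize(im,(800,600),interpolation=cv2.INTER_CUBIC))"
python3 gfit.py w2
```

```text
time_s: 2.55
tool_pos: [600.7, 213.1, 141.1]
eef_rot: [0.182, 0.983, -0.0, 0.0]
ft_force: [-0.1, 0.7, 0.5]
opening: 85.5
grasp_force: 0.0
[600.67817433 213.10626181 141.12120979] [ 1.82051909e-01  9.83288853e-01 -3.94533945e-05  3.62694982e-04]
n foot 5606 board z 0.9484237103204123 foot z 12.886382436387095
foot rect ((575.2274780273438, 8.611248016357422), (136.9302215576172, 101.2973861694336), 4.305224895477295)
n 1273 pin c [562.43   6.95  75.96] yaw,tilt deg [ 5.75 32.69] med res 0.45
constrained [562.27   6.96  75.85] [ 5.89 32.01] 0.44
cap 519 [206.5   5.9] z 66.9 depth xy [456.4 235.5  66.9] ray@66 [456.1 235.5  66. ]
```

View pics/w2v.png

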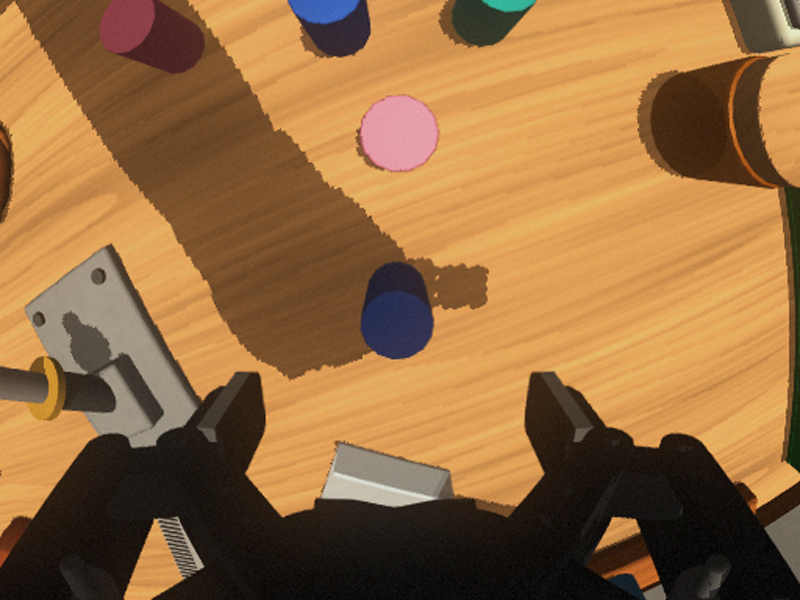

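The wrist view shows the saturated-blue cap between the fingers, its top centred at (397,324). Its pink neighbour is at (399,133), clear of both fingers.

```bash
python3 - <<'E'
from geo import *
im,d,p,q=load('w2'); P=cloud('wrist',im,d,p,q)
o,dd=rays('wrist',[397*.64,324*.64],p,q); X=o+dd[0]*((66.5-o[2])/dd[0,2]); print(X)
k=(np.abs(P[...,2]-67)<4)&(np.abs(P[...,0]-600)<30)&(np.abs(P[...,1]-213)<30); Q=P[k]; print(len(Q),Q.mean(0),(Q.min(0)+Q.max(0))/2)
M=R.from_quat(q).as_matrix(); c=Q.mean(0); c[2]=46; print('tool delta frac',M.T@(c-p)/250)
o2=load('w1'); a=rays('wrist',[427.6,142.1],o2[2],o2[3]); b=rays('wrist',[397*.64,324*.64],p,q); print('tri',tri(a,b))
E
```

```text
[599.79188838 214.76177881  66.5       ]
1665 [599.25000159 214.73384505  66.83548603] [599.81405669 214.43619196  66.04608806]
tool delta frac [0.0079417  0.00401281 0.38047938]
tri (array([600.35309545, 214.58118452,  65.01901632]), [np.float64(0.06541314852249007), np.float64(0.06541314852265455)])
```

```bash
python3 -m pendant '[[[0.006,0.004,0.12,0,0,0],[0,0,0.12,0,0,0],[0,0,0.10,0,0,0],[0,0,0.04,0,0,0],[0,0,0,0,0,0],[0,0,0,0,0,0]]]'
python3 -m pendant '[[[0,0,0,0,0,0],[0,0,0,0,0,0],[0,0,0,0,0,0],[0,0,0,0,0,0],[0,0,0,0,0,0],[0,0,0,0,0,0],[0,0,0,0,0,0],[0,0,0,0,0,0]]]' -1
```

```text
time_s: 3.2
tool_pos: [601.0, 214.1, 46.7]
eef_rot: [0.183, 0.983, 0.0, 0.001]
ft_force: [0.1, 0.0, 0.2]
opening: 85.5
grasp_force: 0.0
time_s: 4.0
tool_pos: [600.5, 214.6, 46.1]
eef_rot: [0.182, 0.983, 0.0, 0.001]
ft_force: [-0.2, -0.3, 6.0]
opening: 33.1
grasp_force: 59.9
```

```bash
python3 -m pendant '[[[0,0,-0.08,0,0,0],[0,0,-0.18,0,0,0],[0,0,-0.18,0,0,0],[0,0,-0.16,0,0,0],[0,0,0,0,0,-0.1857],[0,0,0,0,0,-0.1857],[0,0,0,0,0,-0.1857],[0,0,0,0,-0.1778,0],[0,0,0,0,-0.1778,0],[0,0,0,0,-0.1778,0]]]'
python3 -m pendant '[[[0,0,0,0,-0.1778,0],[0,0,0,0,0,0],[0,0,0,0,0,0],[0,0,0,0,0,0]]]'
cat > aim.py <<'E'
import sys
from geo import *
def go(tcp,M=None):
    s=r.read_state(); T=R.from_quat(s['eef_rot']).as_matrix(); p=s['tool_pos']
    print('pos',p.round(1),'delta mm',(np.array(tcp)-p).round(1),'tool frac',(T.T@(np.array(tcp)-p)/250).round(4))
    if M is not None: print('rot frac',(R.from_matrix(T.T@M).as_rotvec(degrees=True)/45).round(4))
    return T
def pinM(yaw=4.1,t=32):
    y,t=np.deg2rad([yaw,t]); z=np.array([np.sin(t)*np.cos(y),np.sin(t)*np.sin(y),-np.cos(t)]); Y=np.array([-np.sin(y),np.cos(y),0])
    return np.c_[np.cross(Y,z),Y,z]
C=np.array([562.,6.8,75.3])
if __name__=='__main__':   # args: distance of rim above collar, cap x,y offset in tool, TCP above rim
    h,ox,oy,g=map(float,sys.argv[1:5]); M=pinM(); go(C-M@np.array([ox,oy,h+g]),M)
E
python3 aim.py 65 0.6 0 46
```

```text
time_s: 5.0
tool_pos: [599.8, 214.5, 195.2]
eef_rot: [-0.035, 0.977, 0.007, 0.209]
ft_force: [1.8, 0.8, -1.5]
opening: 33.0
grasp_force: 59.8
time_s: 5.4
tool_pos: [603.2, 215.2, 197.1]
eef_rot: [-0.034, 0.962, 0.01, 0.27]
ft_force: [0.7, 0.4, -1.9]
opening: 33.0
grasp_force: 59.7
pos [603.2 215.2 197.1] delta mm [ -99.4 -212.5  -27.4] tool frac [ 0.4466 -0.82   -0.1441]
rot frac [-0.0003 -0.0148 -0.0014]
```

```bash
python3 -m pendant '[[[0.0744,-0.1367,-0.024,0,-0.0148,0],[0.0744,-0.1367,-0.024,0,0,0],[0.0744,-0.1367,-0.024,0,0,0],[0.0744,-0.1367,-0.024,0,0,0],[0.0744,-0.1367,-0.024,0,0,0],[0.0744,-0.1367,-0.024,0,0,0],[0,0,0,0,0,0],[0,0,0,0,0,0],[0,0,0,0,0,0]]]'
python3 aim.py 65 0.6 0 46
python3 -c "
from look import *
s,im,d=snap('wrist','w3'); print(s['tool_pos'],s['eef_rot'])
_,im2,_=snap('scene','s3')
a=cv2.resize(im,(512,384))
b=cv2.resize(im2[140:260,150:270],(288,384)[::1],interpolation=cv2.INTER_CUBIC) if 0 else cv2.resize(im2[145:245,170:245],(288,384),interpolation=cv2.INTER_CUBIC)
cv2.imwrite('pics/w3v.png',np.hstack([a,b]))"
```

```text
time_s: 6.3
tool_pos: [503.7, 1.8, 168.2]
eef_rot: [-0.034, 0.961, 0.01, 0.276]
ft_force: [0.6, 1.3, -0.8]
opening: 32.8
grasp_force: 60.3
pos [503.7   1.8 168.2] delta mm [0.1 0.9 1.6] tool frac [-0.0039  0.0035 -0.005 ]
rot frac [-0.0007  0.001  -0.    ]
[503.7487291    1.75830455 168.17441125] [-0.03430108  0.96054063  0.00959576  0.27584971]
```

View pics/w3v.png

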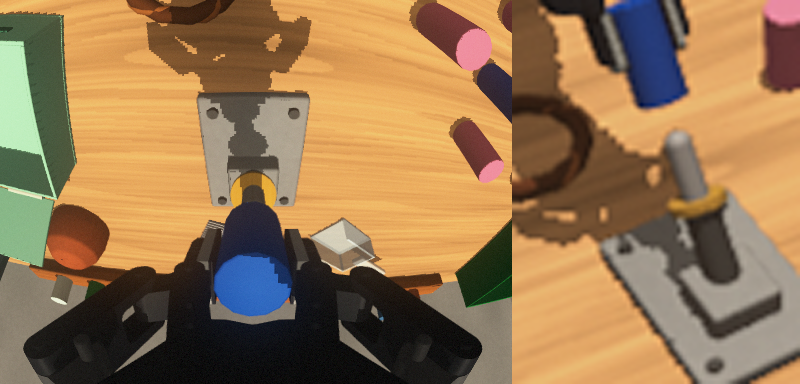

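The picture shows the held cap, top at (253,285), in line with the collar at (253,190). The scene crop shows the rim about 20 mm short of the pin tip. I'll measure both in the tool frame.

```bash
cat > held.py <<'E'
import sys
from gfit import *
from aim import pinM,C
tag=sys.argv[1]
im,d,p,q=load(tag); P=cloud('wrist',im,d,p,q); h=cv2.cvtColor(im,cv2.COLOR_BGR2HSV); T=R.from_quat(q).as_matrix()
L=(P-p)@T
m=(cv2.inRange(h,(105,120,25),(128,255,255))>0)&(np.abs(L[...,0])<25)&(np.abs(L[...,1])<25)&(L[...,2]>-40)&(L[...,2]<60)&(d>0)
Q=L[m]; top=Q[Q[:,2]<np.percentile(Q[:,2],5)+4]
print('blue n',len(Q),'z range',np.percentile(Q[:,2],[1,50,99]).round(1),'top mid',((top.min(0)+top.max(0))/2).round(1))
def res(v):
    w=Q-[v[0],v[1],0]; ax=np.array([np.sin(v[2]),np.sin(v[3]),1]); ax/=np.linalg.norm(ax)
    z=w@ax; rad=np.linalg.norm(w-np.outer(z,ax),axis=1)
    dr=rad-17; dz=v[4]-z
    return np.minimum(np.abs(dr),np.abs(dz))
s=least_squares(res,[0,0,0,0,-20],loss='soft_l1',x_scale=[1,1,.02,.02,1],diff_step=1e-4)
print('cap axis at TCP x,y',s.x[:2].round(2),'tilt x,y deg',np.rad2deg(s.x[2:4]).round(2),'top z',s.x[4].round(2),np.median(res(s.x)).round(2))
gauge(tag)
E
python3 held.py w3
```

```text
blue n 4431 z range [-22.4 -21.1 -11.9] top mid [ -0.3   1.3 -21.6]
cap axis at TCP x,y [-1.23  0.29] tilt x,y deg [ 0.06 -0.1 ] top z -21.18 0.33
n foot 8635 board z 1.013911862319901 foot z 12.967351324698143
foot rect ((580.4043579101562, 7.92840576171875), (148.92257690429688, 100.77580261230469), 4.199949264526367)
n 1246 pin c [558.75   6.48  80.91] yaw,tilt deg [ 4.03 31.71] med res 0.3
constrained [558.78   6.51  80.94] [ 4.11 32.  ] 0.31
```

```bash
for i in 1 2; do python3 aim.py 50 0.2 0.1 46; done; python3 -m pendant '[[[0,0.003,0.02,0,0,0],[0,0,0.02,0,0,0],[0,0,0.02,0,0,0],[0,0,0,0,0,0],[0,0,0,0,0,0]]]'; python3 aim.py 40 0.2 0.1 46
```

```text
pos [502.7   2.7 167.5] delta mm [  8.7   0.4 -10.6] tool frac [-0.007  -0.001   0.0546]
rot frac [ 0.0005 -0.0004  0.0016]
pos [502.7   2.7 167.5] delta mm [  8.7   0.4 -10.6] tool frac [-0.007  -0.001   0.0546]
rot frac [ 0.0005 -0.0004  0.0016]
time_s: 6.9
tool_pos: [508.9, 3.5, 153.5]
eef_rot: [-0.034, 0.961, 0.01, 0.274]
ft_force: [-0.1, -0.2, -0.9]
opening: 32.7
grasp_force: 60.3
pos [508.9   3.5 153.5] delta mm [ 7.8 -0.1 -5.2] tool frac [-0.0156 -0.0026  0.0341]
rot frac [-0.0001 -0.0028 -0.0003]
```

```bash
for i in 1 2 3 4; do python3 -m pendant '[[[0,0,0,0,0,0]]]' >/dev/null; python3 aim.py 40 0.2 0.1 46; done; python3 -c "
from plant import r; print(r.read_state()['dq'], r.read_state()['joints'])"
```

```text
pos [509.    3.3 153.9] delta mm [ 7.7  0.1 -5.6] tool frac [-0.0144 -0.0017  0.0352]
rot frac [-0.0005 -0.0019 -0.0006]
pos [509.1   3.2 154.1] delta mm [ 7.6  0.2 -5.8] tool frac [-0.0136 -0.0013  0.0357]
rot frac [-0.0007 -0.0014 -0.0007]
pos [509.2   3.2 154.2] delta mm [ 7.6  0.3 -5.8] tool frac [-0.0133 -0.0011  0.0359]
rot frac [-0.0008 -0.0011 -0.0007]
pos [509.2   3.2 154.2] delta mm [ 7.6  0.2 -5.8] tool frac [-0.0133 -0.0012  0.0358]
rot frac [-0.0008 -0.0011 -0.0006]
[-6.37756710e-04 -1.07647414e-03 -2.66155340e-04 -1.17756821e-03
  5.90641749e-05 -1.07707653e-06] [-0.22699976  0.08085728 -0.99873272 -0.04646007  0.15568539 -0.25491588]
```

```bash
python3 -m pendant '[[[-0.0133,-0.001,0,0,-0.001,0],[0,0,0,0,0,0],[0,0,0,0,0,0],[0,0,0,0,0,0],[0,0,0,0,0,0]]]' | sed -n 4p;  python3 aim.py 40 0.2 0.1 46;python3 -m pendant '[[[0,0,0.016,0,0,0],[0,0,0.016,0,0,0],[0,0,0,0,0,0],[0,0,0,0,0,0],[0,0,0,0,0,0],[0,0,0,0,0,0]]]' |sed -n 4p; python3 aim.py 40 0.2 0.1 46
```

```text
ft_force: [-0.3, 0.3, -1.8]
pos [511.9   3.3 155.7] delta mm [ 4.8  0.2 -7.4] tool frac [-0.0007 -0.0006  0.0353]
rot frac [-0.0006 -0.0007 -0.0006]
ft_force: [0.3, -0.3, -0.0]
pos [516.2   3.5 149. ] delta mm [ 0.6 -0.1 -0.7] tool frac [-0.0005 -0.0005  0.0034]
rot frac [-0.0006 -0.0005 -0.0006]
```

```bash
python3 -m pendant '[[[0,0,0.012,0,0,0],[0,0,0.012,0,0,0],[0,0,0.012,0,0,0],[0,0,0,0,0,0],[0,0,0,0,0,0],[0,0,0,0,0,0]]]' |sed -n 4p; python3 aim.py 30 0.2 0.1 46; python3 -m pendant '[[[0,0,0.012,0,0,0],[0,0,0.012,0,0,0],[0,0,0,0,0,0],[0,0,0,0,0,0]]]' |sed -n 4p;  python3 aim.py 20 0.2 0.1 46
```

```text
ft_force: [-0.4, 0.4, -0.6]
pos [520.9   3.9 141.3] delta mm [ 1.1 -0.1 -1.5] tool frac [-0.0006 -0.0006  0.0072]
rot frac [-0.0005 -0.0007 -0.0006]
ft_force: [1.3, -0.3, -1.3]
pos [524.1   4.1 136.1] delta mm [ 3.2  0.1 -4.7] tool frac [-0.0009 -0.0006  0.0228]
rot frac [-0.0005 -0.0009 -0.0006]
```

```bash
python3 -m pendant '[[[0,0,0.012,0,0,0],[0,0,0.012,0,0,0],[0,0,0.008,0,0,0],[0,0,0,0,0,0],[0,0,0,0,0,0],[0,0,0,0,0,0]]]' |sed -n 4p; python3 aim.py 14 0.2 0.1 46; python3 -m pendant '[[[0,0,0.008,0,0,0],[0,0,0,0,0,0],[0,0,0,0,0,0],[0,0,0,0,0,0]]]' |sed -n 4p;  python3 aim.py 14 0.2 0.1 46
```

```text
ft_force: [0.4, 0.2, -0.3]
pos [528.3   4.4 129.5] delta mm [ 2.1  0.  -3.2] tool frac [-0.0005 -0.0004  0.0153]
rot frac [-0.0006 -0.0006 -0.0006]
ft_force: [-0.4, 0.2, -1.9]
pos [529.4   4.5 127.8] delta mm [ 1.1 -0.  -1.5] tool frac [-0.0004 -0.0004  0.0073]
rot frac [-0.0006 -0.0005 -0.0006]
```

```bash
for i in 1; do python3 -m pendant '[[[0,0,0.006,0,0,0],[0,0,0.006,0,0,0],[0,0,0,0,0,0],[0,0,0,0,0,0],[0,0,0,0,0,0]]]' |sed -n 4p; python3 aim.py 14 0.2 0.1 46;  python3 -m pendant '[[[0,0,0.006,0,0,0],[0,0,0.006,0,0,0],[0,0,0,0,0,0],[0,0,0,0,0,0]]]' |sed -n 4p; python3 aim.py 10 0.2 0.1 46; done; python3 -c "
from plant import r;print(r.read_state()['time_s'])"
```

```text
ft_force: [-0.2, -0.3, -0.9]
pos [531.    4.6 125.2] delta mm [-0.5 -0.1  1.1] tool frac [-0.0006 -0.0004 -0.0048]
rot frac [-0.0006 -0.0006 -0.0006]
ft_force: [-0.1, -0.1, -0.7]
pos [532.5   4.7 122.6] delta mm [ 0.1 -0.1  0.3] tool frac [-0.0008 -0.0005 -0.001 ]
rot frac [-0.0005 -0.0008 -0.0006]
11.3
```

```bash
python3 -m pendant '[[[0,0,0.01,0,0,0],[0,0,0.01,0,0,0],[0,0,0.008,0,0,0],[0,0,0,0,0,0],[0,0,0,0,0,0],[0,0,0,0,0,0]]]' |sed -n 4p; python3 aim.py 0 0.2 0.1 46; python3 -m pendant '[[[0,0,0.006,0,0,0],[0,0,0,0,0,0],[0,0,0,0,0,0],[0,0,0,0,0,0]]]' |sed -n 4p;  python3 aim.py 0 0.2 0.1 46
```

```text
ft_force: [-0.4, -0.1, -1.7]
pos [536.2   5.  116.7] delta mm [ 1.6 -0.  -2.3] tool frac [-0.0006 -0.0005  0.0112]
rot frac [-0.0005 -0.0006 -0.0006]
ft_force: [-0.2, -0.6, -2.0]
pos [537.1   5.  115.5] delta mm [ 0.8 -0.  -1.1] tool frac [-0.0004 -0.0004  0.0054]
rot frac [-0.0006 -0.0005 -0.0006]
```

```bash
python3 -m pendant '[[[0,0,0.004,0,0,0],[0,0,0,0,0,0],[0,0,0,0,0,0],[0,0,0,0,0,0]]]' |sed -n 4p;  python3 aim.py 0 0.2 0.1 46; python3 -m pendant '[[[0,0,0.004,0,0,0],[0,0,0,0,0,0],[0,0,0,0,0,0],[0,0,0,0,0,0]]]' |sed -n 4p;  python3 aim.py 0 0.2 0.1 46
```

```text
ft_force: [0.3, -0.1, -1.4]
pos [537.5   5.1 114.6] delta mm [ 0.3 -0.1 -0.2] tool frac [-0.0007 -0.0005  0.0012]
rot frac [-0.0006 -0.0006 -0.0006]
ft_force: [-3.3, -1.1, 4.0]
pos [538.1   5.1 113.9] delta mm [-0.2 -0.1  0.5] tool frac [-0.0004 -0.0004 -0.0022]
rot frac [-0.0007 -0.0004 -0.0006]
```

```bash
python3 -m pendant '[[[0,0,0.002,0,0,0],[0,0,0,0,0,0],[0,0,0,0,0,0]]]' |sed -n 4p; python3 -m pendant '[[[0,0,0,0,0,0],[0,0,0,0,0,0],[0,0,0,0,0,0],[0,0,0,0,0,0],[0,0,-0.02,0,0,0],[0,0,-0.06,0,0,0],[0,0,-0.12,0,0,0],[0,0,-0.16,0,0,0],[0,0,-0.08,0,0,0],[0,0,0,0,0,0]]]' 0.4
python3 -c "
from look import *
s,im,d=snap('wrist','w4'); print(s['tool_pos'],s['eef_rot'])
_,im2,_=snap('scene','s4')
a=cv2.resize(im,(512,384))
b=cv2.resize(im2[145:245,170:245],(288,384),interpolation=cv2.INTER_CUBIC)
cv2.imwrite('pics/w4v.png',np.hstack([a,b]))"
```

```text
ft_force: [-8.6, -0.6, 12.5]
time_s: 14.4
tool_pos: [480.7, 0.7, 209.6]
eef_rot: [-0.034, 0.96, 0.009, 0.278]
ft_force: [0.2, -0.1, 0.5]
opening: 59.7
grasp_force: 0.0
[480.65160127   0.69337233 209.57659316] [-0.03412632  0.96005837  0.00896529  0.27756612]
```

View pics/w4v.png

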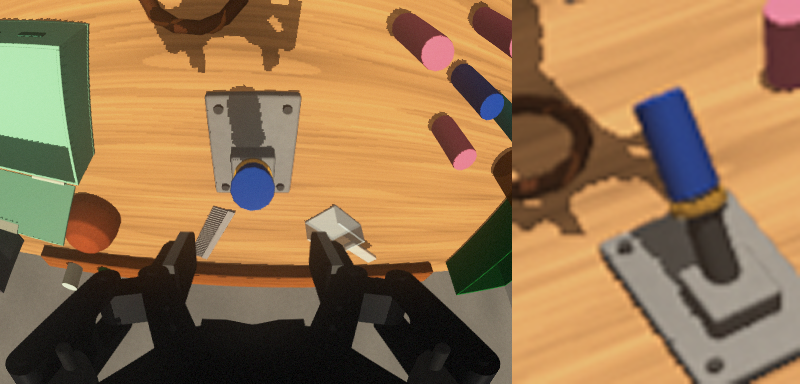

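The cap sits square on the pin with its rim on the brass collar (scene crop (695,200)), so it is home. It is the cap that fits, so the other one, at (490,105) in the wrist view, goes in the crate.

```bash
python3 -m pendant '[[[0,0,0,0,0.18,0],[0,0,0,0,0.18,0],[0,0,0,0,0.18,0],[0,0,0,0,0.178,0],[0,0,0,0,0,-0.183],[0,0,0,0,0,-0.183],[0,0,0,0,0,-0.183],[0,0,0,0,0,-0.183],[0,0,0,0,0,0],[0,0,0,0,0,0]]]' | head -3
cat > down.py <<'E'
import sys
from aim import *
x,y,z,ang=map(float,sys.argv[1:5]); a=np.deg2rad(ang); Y=np.array([np.cos(a),np.sin(a),0]); Z=np.array([0,0,-1.])
go([x,y,z],np.c_[np.cross(Y,Z),Y,Z])
E
python3 down.py 449 237.8 150 127
```

```text
time_s: 15.5
tool_pos: [480.1, 1.1, 205.3]
eef_rot: [-0.316, 0.949, 0.001, -0.004]
pos [480.1   1.1 205.3] delta mm [-31.1 236.7 -55.3] tool frac [-0.4696  0.8312  0.2219]
rot frac [ 0.0058 -0.0082 -0.0036]
```

```bash
python3 -m pendant '[[[-0.0783,0.1385,0.037,0.006,-0.008,-0.004],[-0.0783,0.1385,0.037,0,0,0],[-0.0783,0.1385,0.037,0,0,0],[-0.0783,0.1385,0.037,0,0,0],[-0.0783,0.1385,0.037,0,0,0],[-0.0783,0.1385,0.037,0,0,0],[0,0,0,0,0,0],[0,0,0,0,0,0],[0,0,0,0,0,0]]]' 0.6|head -3
python3 -c "
from look import *
s,im,d=snap('wrist','w5')
cv2.imwrite('pics/w5v.png',cv2.resize(im,(640,480)))"
python3 - <<'E'
from geo import *
im,d,p,q=load('w5'); P=cloud('wrist',im,d,p,q)
k=(np.abs(P[...,2]-67)<4)&(np.abs(P[...,0]-449)<28)&(np.abs(P[...,1]-238)<28); Q=P[k]; print(len(Q),Q.mean(0),(np.percentile(Q,1,axis=0)+np.percentile(Q,99,axis=0))/2)
E
python3 down.py 449 237.8 46 127
```

```text
time_s: 16.4
tool_pos: [448.6, 236.8, 150.9]
eef_rot: [-0.318, 0.948, -0.001, 0.001]
1530 [446.37628888 238.75464969  66.84751157] [446.66833319 238.959958    66.12281534]
pos [448.8 236.5 151.1] delta mm [   0.2    1.3 -105.1] tool frac [-0.0033  0.0044  0.4202]
rot frac [-0.0025  0.0015  0.0011]
```

View pics/w5v.png

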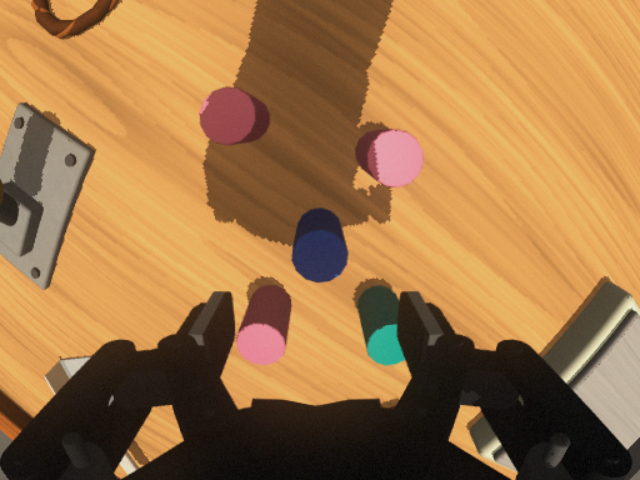

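The wrist view shows the blue cap top at (320,255), midway between the fingers. The pinks at (262,345) and (395,157) and the turquoise at (387,345) are clear of the finger paths.

```bash
python3 down.py 446.9 238.8 46 127 | tail -2;
```

```text
pos [448.8 236.5 151.1] delta mm [  -1.9    2.3 -105.1] tool frac [0.001  0.0127 0.4202]
rot frac [-0.0025  0.0015  0.0011]
```

```bash
python3 -m pendant '[[[0.001,0.0127,0.05,-0.0025,0.0015,0],[0,0,0.13,0,0,0],[0,0,0.13,0,0,0],[0,0,0.08,0,0,0],[0,0,0.03,0,0,0],[0,0,0,0,0,0],[0,0,0,0,0,0]]]' | head -4
python3 -m pendant '[[[0,0,0,0,0,0],[0,0,0,0,0,0],[0,0,0,0,0,0],[0,0,0,0,0,0],[0,0,0,0,0,0],[0,0,0,0,0,0],[0,0,0,0,0,0]]]' -1
python3 - <<'E'
from geo import *
im,d,_,_=load('t0'); P=cloud('top',im,d)
h=cv2.cvtColor(im,cv2.COLOR_BGR2HSV)
k=(np.abs(P[...,2]-4)<5)&(cv2.inRange(h,(55,25,90),(95,140,255))>0)&(P[...,1]<-150)&(P[...,1]>-420)&(P[...,0]>350)&(P[...,0]<650)
print('floor',k.sum(),cv2.minAreaRect(P[k][:,:2].astype(np.float32)),P[k].mean(0))
E
```

```text
time_s: 17.15
tool_pos: [447.0, 239.8, 46.6]
eef_rot: [-0.318, 0.948, 0.0, 0.0]
ft_force: [-0.7, -0.5, -0.5]
time_s: 17.85
tool_pos: [447.2, 240.2, 47.2]
eef_rot: [-0.319, 0.948, 0.0, 0.001]
ft_force: [-1.1, -1.8, 5.1]
opening: 33.6
grasp_force: 59.1
floor 3046 ((493.4132385253906, -292.5744934082031), (194.77622985839844, 170.3609619140625), 77.50774383544922) [ 492.76582642 -293.18761098    4.03111533]
```

```bash
python3 -m pendant '[[[0,0,-0.06,0,0,0],[0,0,-0.2,0,0,0],[0,0,-0.2,0,0,0],[0,0,-0.2,0,0,0],[0.0967,-0.1483,0,0,0,0],[0.0967,-0.1483,0,0,0,0],[0.0967,-0.1483,0,0,0,0],[0.0967,-0.1483,0,0,0,0],[0.0967,-0.1483,0,0,0,0],[0.0967,-0.1483,0,0,0,0]]]'
python3 -m pendant '[[[0.0967,-0.1483,0,0,0,0],[0.0967,-0.1483,0,0,0,0],[0.0967,-0.1483,0,0,0,0],[0.0967,-0.1483,0,0,0,0],[0.0967,-0.1483,0,0,0,0],[0.0967,-0.1483,0,0,0,0],[0,0,0,0,0,0],[0,0,0,0,0,0],[0,0,0,0,0,0]]]'
python3 down.py 483 -290 56 127
python3 -c "
from look import *
s,im,d=snap('wrist','w6')
cv2.imwrite('pics/w6v.png',cv2.resize(im,(640,480)))"
python3 - <<'E'
from geo import *
im,d,p,q=load('w6'); P=cloud('wrist',im,d,p,q)
h=cv2.cvtColor(im,cv2.COLOR_BGR2HSV)
k=(np.abs(P[...,2]-5)<3)&(cv2.inRange(h,(55,25,60),(95,160,255))>0)&(P[...,1]<-150)&(P[...,1]>-420)&(P[...,0]>350)&(P[...,0]<650)
print('floor',k.sum(),cv2.minAreaRect(P[k][:,:2].astype(np.float32)),P[k].mean(0))
E
```

```text
time_s: 18.85
tool_pos: [465.0, -26.7, 211.4]
eef_rot: [-0.319, 0.948, -0.0, 0.0]
ft_force: [0.1, -1.0, -0.4]
opening: 33.7
grasp_force: 60.1
time_s: 19.75
tool_pos: [483.7, -288.9, 210.7]
eef_rot: [-0.319, 0.948, 0.001, -0.0]
ft_force: [-0.8, 0.6, -0.7]
opening: 33.5
grasp_force: 60.3
pos [ 483.7 -288.9  210.7] delta mm [  -0.7   -1.1 -154.7] tool frac [ 0.005  -0.0026  0.6189]
rot frac [0.0018 0.0002 0.0048]
floor 11646 ((494.0545349121094, -285.9753723144531), (202.44847106933594, 173.87924194335938), 77.20508575439453) [ 480.91762627 -312.91456964    5.01650983]
```

View pics/w6v.png

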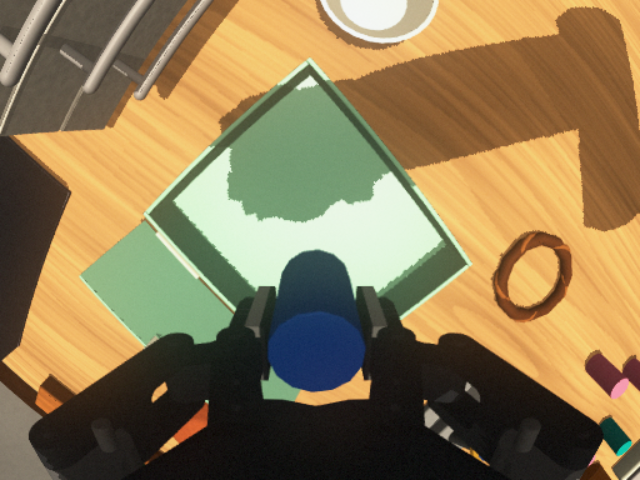

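The wrist view shows the held cap over the middle of the crate, with the crate floor spanning about (175,200) to (445,260) and the flap well clear.

```bash
python3 -m pendant '[[[0,0,0.1,0,0,0.005],[0,0,0.18,0,0,0],[0,0,0.18,0,0,0],[0,0,0.1,0,0,0],[0,0,0.04,0,0,0],[0,0,0.016,0,0,0],[0,0,0,0,0,0],[0,0,0,0,0,0],[0,0,0,0,0,0]]]'|sed -n 2,4p
python3 -m pendant '[[[0,0,0.008,0,0,0],[0,0,0,0,0,0],[0,0,0,0,0,0],[0,0,0,0,0,0]]]'|sed -n 2,4p
python3 -m pendant '[[[0,0,0.006,0,0,0],[0,0,0,0,0,0],[0,0,0,0,0,0],[0,0,0,0,0,0]]]'|sed -n 2,4p
```

```text
tool_pos: [485.1, -290.6, 58.4]
eef_rot: [-0.317, 0.948, -0.001, 0.001]
ft_force: [0.5, -0.4, -0.6]
tool_pos: [484.0, -289.9, 54.9]
eef_rot: [-0.317, 0.948, 0.0, -0.0]
ft_force: [-0.9, 0.6, -1.7]
tool_pos: [484.1, -289.9, 53.3]
eef_rot: [-0.317, 0.948, 0.0, -0.0]
ft_force: [0.3, 0.8, -1.2]
```

```bash
python3 -m pendant '[[[0,0,0.006,0,0,0],[0,0,0,0,0,0],[0,0,0,0,0,0],[0,0,0,0,0,0]]]'|sed -n 2,4p
python3 -m pendant '[[[0,0,0.003,0,0,0],[0,0,0,0,0,0],[0,0,0,0,0,0],[0,0,0,0,0,0]]]'|sed -n 2,4p
```

```text
tool_pos: [484.1, -289.9, 51.8]
eef_rot: [-0.317, 0.948, 0.0, -0.0]
ft_force: [0.2, 0.2, -1.5]
tool_pos: [484.2, -290.0, 51.3]
eef_rot: [-0.317, 0.948, 0.0, 0.0]
ft_force: [-1.7, -0.6, 1.9]
```

```bash
python3 -m pendant '[[[0,0,0,0,0,0],[0,0,0,0,0,0],[0,0,0,0,0,0],[0,0,0,0,0,0],[0,0,0,0,0,0]]]' 0.4 |sed -n 2,6p
python3 -m pendant '[[[0,0,-0.04,0,0,0],[0,0,-0.1,0,0,0],[0,0,-0.16,0,0,0],[0,0,-0.2,0,0,0],[0,0,-0.2,0,0,0],[0.1,0,-0.1,0,0,0],[0,0,0,0,0,0],[0,0,0,0,0,0],[0,0,0,0,0,0],[0,0,0,0,0,0]]]'
python3 - <<'E'
from look import *
from geo import load,cloud
_,a,_=snap('scene','s7'); snap('top','t7')
cv2.imwrite('pics/s7v.png',cv2.resize(a,(800,600),interpolation=cv2.INTER_CUBIC))
for cam,t in(('top','t7'),('scene','s7')):
    im,d,_,_=load(t);P=cloud(cam,im,d);h=cv2.cvtColor(im,cv2.COLOR_BGR2HSV)
    m=cv2.inRange(h,(108,140,40),(128,255,255))&((d>0)&(P[...,0]>400)&(P[...,0]<640)&(np.abs(P[...,1])<400)).astype(np.uint8)*255
    n,l,st,c=cv2.connectedComponentsWithStats(m)
    for i in range(1,n):
        if st[i,4]>20: Q=P[l==i]; print(cam,st[i,4],c[i].round(1),np.percentile(Q,[3,97],axis=0).round(1).tolist())
E
```

```text
tool_pos: [484.1, -289.9, 51.0]
eef_rot: [-0.317, 0.948, 0.0, -0.0]
ft_force: [-0.2, 0.0, 0.5]
opening: 59.7
grasp_force: 0.0
time_s: 23.8
tool_pos: [463.7, -304.1, 249.5]
eef_rot: [-0.317, 0.948, 0.001, -0.001]
ft_force: [-0.5, -0.3, -0.3]
opening: 60.0
grasp_force: 0.0
top 205 [277.4 212. ] [[512.7, -10.5, 94.2], [567.0, 18.5, 138.2]]
top 102 [375.7 229.6] [[470.7, -303.3, 43.4], [497.1, -273.9, 74.4]]
scene 290 [213.3 182.4] [[532.0, -9.6, 88.8], [570.0, 15.0, 135.7]]
scene 358 [ 90.7 228.4] [[472.8, -305.2, 11.5], [502.1, -277.6, 73.1]]
```

View pics/s7v.png

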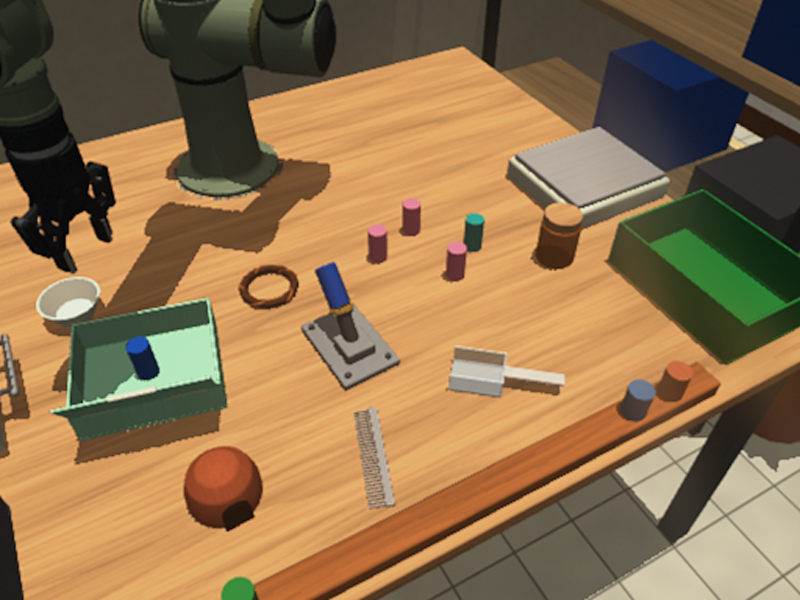

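The final picture shows the fitting cap on the pin at (333,288) with its rim on the collar. The other cap stands upright in the crate at (141,357), its top about 70 mm above the board, and every bystander is unmoved.

```bash
python3 -c "
from plant import r; print(r.sign_off())"
```

```text
the job is handed in; nothing more can be done
None
```

The job is handed in: the first cap tried slid fully home on the gauge pin against the brass collar, so I took the untried cap to be the one with the long slug and stood it upright, mouth down, on the crate floor; nothing else moved, in about 24 s.

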